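# Open the slotted-lid chocolate warmer

### The job

Open the chocolate warmer whose lid has the vent slots: press its snap tab all the way down with a fingertip, then push the released lid from behind, along its rails, off its seat until the whole lid lies flat on the landing deck and the well is fully open. Only press and push: do not lift the lid. Leave the smooth-lidded warmer shut, do not knock the other things on the worktop about, and finish with the hand clear.

Things in the scene. Friction and masses are not known exactly. Their poses are not given: they have to be found in the camera images.
- vented: Fixed steel chocolate warmer with the slotted lid, 300 x 150 mm. Origin: centre of its underside on the worktop; +x along the length, the way the lid slides off; z up. Flat top (deck) 80 mm up: bare ledge x -150 to -115 mm, lid's seat x -115 to 0 over a well (x -100 to -15, y +-42), landing deck x 0 to 145. Rails 14 mm high at |y| 57 to 65, x -123 to 150.
- lid_vented: White plastic lid with five long dark vent slots across its top, loose, 0.17 to 0.35 kg, 115 (x) x 110 (y) x 18 mm, too wide to grip. Origin: centre of underside, axes as its warmer's; seated at warmer x -57.5, y 0, z 80 mm, far edge 2 mm from the tab. Its plate stands 3 mm off the deck on side runners, so it passes over a tab that is fully down. Slides with 1 to 4 N.
- tab_vented (a joint): Grey snap tab of the slotted-lid warmer, 40 (x) x 30 (y) mm, just beyond the lid's far edge (warmer x 2 to 42, y 0), standing 12 to 14 mm above the deck, blocking the lid. Value: m pressed straight down: 0 to 0.002 at start, 0.0135 fully down (0.5 mm above the deck). Moves at about 5 N, stays where left; lid passes beyond 0.012.
- tab_vented_pad (a point): Centre of the top face of the slotted-lid warmer's snap tab (warmer x 22 mm, y 0); moves with the tab; the place to press.
- plain: Fixed steel chocolate warmer with the smooth lid, 300 x 150 mm. Origin: centre of its underside on the worktop; +x along the length, the way the lid slides off; z up. Flat top (deck) 80 mm up: bare ledge x -150 to -115 mm, lid's seat x -115 to 0 over a well (x -100 to -15, y +-42), landing deck x 0 to 145. Rails 14 mm high at |y| 57 to 65, x -123 to 150.
- lid_plain: White plastic lid with a smooth top, loose, 0.17 to 0.35 kg, 115 (x) x 110 (y) x 18 mm, too wide to grip. Origin: centre of underside, axes as its warmer's; seated at warmer x -57.5, y 0, z 80 mm, far edge 2 mm from the tab. Its plate stands 3 mm off the deck on side runners, so it passes over a tab that is fully down. Slides with 1 to 4 N.
- tab_plain (a joint): Grey snap tab of the smooth-lid warmer, 40 (x) x 30 (y) mm, just beyond the lid's far edge (warmer x 2 to 42, y 0), standing 12 to 14 mm above the deck, blocking the lid. Value: m pressed straight down: 0 to 0.002 at start, 0.0135 fully down (0.5 mm above the deck). Moves at about 5 N, stays where left; lid passes beyond 0.012.
- tab_plain_pad (a point): Centre of the top face of the smooth-lid warmer's snap tab (warmer x 22 mm, y 0); moves with the tab; the place to press.
- vented_ledge (a point): On the deck of the slotted-lid warmer, middle of the bare ledge behind the lid (warmer x -132.5, y 0, z 80 mm). Rails turn inward at the seat's near corners as stops (x -123 to -117, |y| 42 to 57, 14 mm high), leaving an 84 mm gap for a fingertip to push the lid's near edge (x -115).
- vented_stop (a point): On the deck of the slotted-lid warmer, foot of the end stop that closes the landing deck (warmer x 145, y 0, z 80 mm); the stop is 10 mm high, 5 mm thick. A lid against it has its origin at warmer x 87.5.
- plain_ledge (a point): On the deck of the smooth-lid warmer, middle of the bare ledge behind the lid (warmer x -132.5, y 0, z 80 mm). Rails turn inward at the seat's near corners as stops (x -123 to -117, |y| 42 to 57, 14 mm high), leaving an 84 mm gap for a fingertip to push the lid's near edge (x -115).
- plain_stop (a point): On the deck of the smooth-lid warmer, foot of the end stop that closes the landing deck (warmer x 145, y 0, z 80 mm); the stop is 10 mm high, 5 mm thick. A lid against it has its origin at warmer x 87.5.
- jar: Bystander: storage jar with steel lid, 56 mm across, 100 mm tall, between the warmers; origin at its foot.
- bowl: Bystander: small steel bowl, 84 mm across, 45 mm tall, between the warmers; origin at its foot.
- cakering: Bystander: steel cake ring, 100 mm across, 45 mm tall; origin at its foot.
- cup: Bystander: white cup, 70 mm across, 80 mm tall; origin at its foot.
- spatula: Bystander: spatula lying flat beside the warmers.
- scraper: Bystander: steel dough scraper, 100 x 70 mm, lying flat close in front of the robot, about 18 mm tall.
- syrup: Bystander: amber bottle, 60 mm across, 170 mm tall; origin at its foot.
There are look-alikes about, which are no part of the job. What is shaped like the lid_vented but orange or red is not meant.

How it is judged (in metres and radians):
On the way, in this order (a step that is already met when the one before it is completed fails the run):
1. the snap tab is pressed fully down while the lid is still on its seat (value of joint tab_vented above 0.012 m and x of lid_vented in the frame of vented below -0.045 m), for 0.1 s.
2. the lid has been pushed flat along the rails until wholly on the landing deck (x of lid_vented in the frame of vented above 0.055 m and z of lid_vented in the frame of vented between 0.076 and 0.085 m and angle between lid_vented's own z axis and vertical below 0.06 rad), for 0.2 s.
At the end, for the whole second after the job is handed in: The slotted lid lies flat and at rest between the rails on the landing deck, its centre at least 55 mm past the edge of the seat (warmer x > 0.055 m), its tab still down; the smooth lid within 8 mm of its start and its tab not pressed beyond 6 mm; every bystander within 30 mm of its start (all of step 2 and y of lid_vented in the frame of vented between -0.01 and 0.01 m and linear speed of lid_vented below 0.01 m/s and value of joint tab_vented above 0.0115 m and distance of lid_plain from where it was at the start of the episode below 0.008 m and value of joint tab_plain below 0.006 m and distance of each of jar, bowl, cakering, cup, spatula, scraper, syrup from where it was at the start of the episode below 0.03 m); the robot touches nothing.
It fails at once if the slotted lid was lifted (underside more than 12 mm off the deck) or tipped (z of lid_vented in the frame of vented above 0.092 m or angle between lid_vented's own z axis and vertical above 0.2 rad).
It fails at once if the smooth-lidded warmer was opened or its tab pressed (distance of lid_plain from where it was at the start of the episode above 0.008 m or value of joint tab_plain above 0.006 m).
It fails at once if a bystander was knocked about (distance of any of jar, bowl, cakering, cup, spatula, scraper, syrup from where it was at the start of the episode above 0.03 m or angle between any of jar, bowl, cup, syrup's own z axis and vertical above 0.5 rad).
It also fails if it takes over 40 s, if anything falls off the work surface, if the arm or the gripper's body presses on something with over 40 N, if the wrist force passes 120 N, or if a joint passes its speed limit or range.

### The arm

A 6-joint arm with a two-finger parallel gripper is mounted at the origin on the work surface. World frame = base frame: x ahead of the robot, y to its left, z up, the work surface at z = 0. Lengths are in mm, angles in rad, forces in N, time in s.
With the tool pointing down it reaches from about 350 to 775 mm from the base axis. Payload 7.3 kg.
Tool frame: the origin (TCP) lies at the very end of the fingers, on their centre line; the grasp point (between the pads) lies 19 mm behind it; z points along the fingers, y is the line along which they close (so a half turn about z gives the same grasp; the last joint's range is limited). The gripper opens to 92 mm and grips with 3 to 60 N. Pads are 19 mm wide; open, the fingers measure 130 mm over their backs; the gripper's body (75 mm by 190 mm) begins 47 mm behind the grasp point.
Start: joints at [1.048, 0.342, 1.524, -0, 1.275, -0.146], TCP at [193.159, 488.195, 226.741] pointing down, gripper open.
Joint ranges: [-2.53, 2.53], [-0.77, 2.02], [0.04, 2.7], [-1, 4.14], [0.28, 2.66], [-3.11, 3.11]. Speed limits (rad/s): [2.57, 2.57, 3.14, 3.14, 3.14, 3.14].

### API

Orientations are given as [roll, pitch, yaw] about the fixed x, y, z axes, in that order (R = Rz(yaw) Ry(pitch) Rx(roll)).
In Python, from plant import bot gives the robot as it stands.
- The arm moves only by the tool apply_moves, never from a script. Its argument "motion" is text: rows parted by semicolons, each of 4 numbers parted by spaces: the shift along the tool's x, y, z in m, then the turn about the tool's z in degrees. A call has 1 to 8 rows; each row shifts and turns the commanded pose from where the row before left it, along the tool's axes as they then stand; what a row does not reach is not made up. A row lasts 1/8 s, in which the tool goes at most 62.5 mm and 10.7 degrees, less where a joint would pass 70% of its speed; a pose out of reach is approached as far as the arm can. A call with a gripper value outside its range is refused whole. "fingers" is the opening, from -1 (shut) to 1 (fully open), set as the call begins (left out, the last holds). The fingers move at their own pace and stop on an object; the grip force is fixed at half the most. Time passes only in rows, so rows that do not move let the fingers close. It gives the time, the measured TCP pose, the force, the opening and the grip force at its end, in the units of the state.
- bot.get_obs(): the state, without advancing time (a new reading comes with each control period).
- bot.capture(name): name is "side" or "top"; returns a dict with "img" (420x560x3 uint8, blue, green, red), "range_z" (420x560 float32, mm along the optical axis (not along the pixel's ray), 0 where there is no reading), "fx", "fy", "cx", "cy" (pixels), "D" ([k1, k2, p1, p2, k3] as OpenCV has them; the pictures are not rectified), "world_from_camera" (4x4, takes a point from camera to world coordinates). Camera axes: x right, y down, z forward; pixel columns grow to the right and rows downward; lengths in mm; the calibration is good to about 2 mm. A picture is of the moment at which its call begins.
- bot.close_job(): hands the job in; it is judged then, once.
Trained networks look in a picture, given as the dict that the camera call returned (one of the last four; its "shot" number tells which), for a name from the list of things; names that differ only in an ending like _2 or _b are one class to them, and where a whole thing is asked for, a point or a joint stands for the part that bears it (a point fixed in the world has none). Each returns a list of dicts, best first, with "p" (0 to 1); they miss things now and then, are a little off and sometimes report something else, mostly with a low value. They report only what shows in the picture. A call takes as long as a camera call. They do not tell look-alikes from the thing itself.
- bot.cut_out(picture, thing): "pixels" (420x560 bool, what is visible of it) and "point" ([column, row] in pixels, amid what is visible of it).
The state is a dict: "time": time; "joint_positions": joint angles; "dq": joint speeds; "tau": joint torques, N m; "tool_pos": TCP position; "tcp_rot": TCP orientation; "contact_force": force on the tool from outside, world axes, zero at the start; "moment": the same for the moment, N m; "grip_width": finger opening in mm; "finger_force": force on a finger pad.
Only numpy, scipy, OpenCV 4.12 (cv2) and the standard library are available. Lean on these libraries where they do the work, as an engineer would, in place of code of your own. Each camera call takes 0.05 s, during which the arm holds its last target. There are 200 camera calls.

## Working session

There is one attempt and no reset: what is moved stays moved. The work goes in short steps, Python scripts to look and compute and a tool call to move; the robot and the scene stay as the last step left them, time stands still between calls to the robot, and variables do not carry over. Pictures are saved under pics/ and viewed, at most 10 in all, crops included, and the job is handed in when it is done.

Besides the shell and the picture viewer there is one more tool, called after ">>>" as a command line: name --argument value ..., lists and objects as JSON in quotes. apply_moves: Moves the arm, as the interface text tells. Its arguments: {"type":"object","properties":{"motion":{"type":"string"},"fingers":{"type":"number"}},"required":["motion"]}

```bash
mkdir -p pics
cat > h.py <<'E'
import numpy as np, cv2
from plant import bot
def world(c, mask):
    r,cc=np.nonzero(mask & (c["range_z"]>0)); z=c["range_z"][r,cc]
    K=np.array([[c["fx"],0,c["cx"]],[0,c["fy"],c["cy"]],[0,0,1]])
    u=cv2.undistortPoints(np.stack([cc,r],1).astype(float)[:,None],K,np.array(c["D"],float))[:,0]
    P=np.c_[u*z[:,None],z,np.ones(len(z))]
    return (P@np.array(c["world_from_camera"]).T)[:,:3]
E
python3 - <<'E'
from h import *
for n in("top","side"):
    c=bot.capture(n); cv2.imwrite(f"pics/{n}0.png",c["img"])
    for t in("vented","lid_vented","tab_vented_pad","tab_vented","plain","lid_plain","tab_plain","jar","bowl","cakering","cup","syrup","scraper"):
        try:
            for d in bot.cut_out(c,t)[:4]:
                w=world(c,d["pixels"]); print(n,t,round(d["p"],2),np.round(d["point"]),d["pixels"].sum(),np.median(w,0).round(0) if len(w) else "")
        except Exception as e: print(n,t,e)
print(bot.get_obs())
E
```

```text
top lid_vented 0.97 [158. 139.] 1226 [755. 396.  16.]
top lid_vented 0.84 [355. 279.] 1303 [ 307. -213.   17.]
top lid_vented 0.6 [219. 213.] 1394 [507. 189.  97.]
top lid_vented 0.6 [342. 169.] 3675 [ 647. -179.   80.]
top tab_vented_pad 0.59 [347. 168.] 3931 [ 642. -181.   80.]
top tab_vented_pad 0.47 [215. 185.] 143 [585. 198.  92.]
top tab_vented_pad 0.28 [218. 177.] 3577 [604. 194.  80.]
top tab_vented 0.48 [214. 187.] 136 [586. 198.  92.]
top lid_plain 0.87 [347. 196.] 1456 [ 550. -193.   97.]
top tab_plain 0.52 [346. 173.] 120 [ 629. -189.   93.]
top tab_plain 0.25 [217. 212.] 1447 [505. 188.  97.]
top jar 0.72 [283. 219.] 300 [486.  -1.  98.]
top jar 0.18 [340. 165.] 3518 [ 651. -177.   80.]
top bowl 0.69 [419. 246.] 485 [ 412. -422.   32.]
top bowl 0.59 [278. 167.] 516 [661.   8.  19.]
top cakering 0.64 [160. 222.] 317 [485. 412.  30.]
top cakering 0.27 [341. 169.] 3736 [ 645. -180.   80.]
top cup 0.65 [418. 243.] 470 [ 412. -423.   32.]
top syrup 0.93 [141. 183.] 508 [596. 439. 109.]
top scraper 0.91 [280. 258.] 772 [372.   3.   5.]
side vented 0.65 [265. 200.] 2804 [556. 1
[... 966 characters left out ...]
.4, 'joint_positions': array([ 1.04798391e+00,  3.42005529e-01,  1.52410994e+00,  2.63640438e-05,
        1.27541080e+00, -1.46048748e-01]), 'dq': array([-1.01569882e-03, -1.55545898e-03, -2.01036832e-04, -7.07816014e-04,
        1.04368009e-03, -3.31737646e-06]), 'tau': array([ 9.12692994e-04, -4.31140709e+01, -2.44473892e+01,  7.19003496e-02,
        4.85448889e-02, -8.63910543e-06]), 'tool_pos': array([193.15602028, 488.18893938, 226.7341614 ]), 'tcp_rot': array([ 3.14152330e+00, -1.52929057e-05,  2.76482131e+00]), 'contact_force': array([-0.08237206, -0.39914047,  0.51125581]), 'moment': array([-0.00649065,  0.04897017,  0.01292286]), 'finger_force': 0.0, 'grip_width': 92.22404820975414}
```

View pics/top0.png

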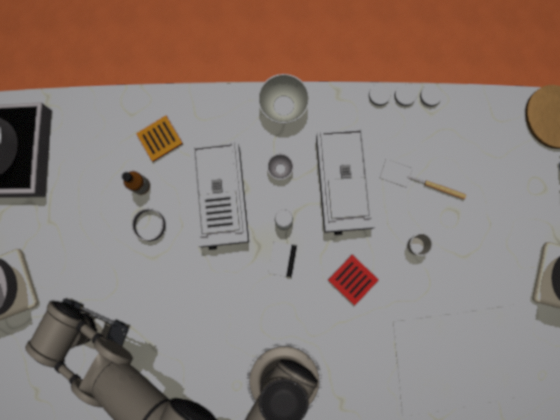

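View pics/side0.png

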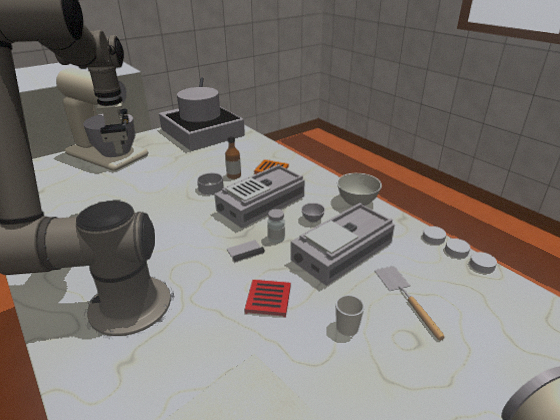

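Top view: the slotted white lid is at (219,212) on the left warmer, with its tab at (215,186). It could be confused with the orange slotted plate (158,139), the red one (355,279) or the smooth lid (347,196). I choose (219,212): white, slotted and seated on a warmer. I'll check it in a crop and fit the warmer's pose.

```bash
cat > fit.py <<'E'
from h import *
def grab(n,k=1):
    c=bot.capture(n); return c, world(c,np.ones((420,560),bool))
if __name__=="__main__":
    c,W=grab("top")
    im=cv2.resize(c["img"][130:260,170:270],None,fx=5,fy=4.5,interpolation=cv2.INTER_CUBIC); cv2.imwrite("pics/crop.png",im)
    for n in("top","side"):
        if n=="side": c,W=grab(n)
        R=W[(W[:,0]>350)&(W[:,0]<780)&(W[:,1]>100)&(W[:,1]<310)&(W[:,2]>72)&(W[:,2]<112)]
        rc=cv2.minAreaRect(R[:,:2].astype(np.float32)); print(n,len(R),rc)
        s=R[(R[:,2]>75)&(R[:,2]<84)]; print(" deck z",np.median(s[:,2]),"lid z",np.median(R[R[:,2]>95.5][:,2]))
        for t in("lid_vented","tab_vented"):
            for d in bot.cut_out(c,t)[:4]:
                w=world(c,d["pixels"]); m=np.median(w,0)
                if 100<m[1]<300 and m[2]>85 : 
                    w=w[w[:,2]>m[2]-4]
                    print(" ",t,round(d["p"],2),m.round(1),w.mean(0).round(1),cv2.minAreaRect(w[:,:2].astype(np.float32)))
E
python3 fit.py
```

```text
top 4822 ((566.7837524414062, 194.79367065429688), (301.17913818359375, 149.99859619140625), 6.275285720825195)
 deck z 79.22595922482196 lid z 98.49741750903922
  lid_vented 0.57 [507.8 187.6  97.5] [508.  188.3  98.3] ((507.76611328125, 188.81857299804688), (111.1806869506836, 109.83284759521484), 6.293465614318848)
  tab_vented 0.54 [585.4 197.8  92.6] [584.1 197.2  93.4] ((583.24267578125, 197.5175323486328), (36.92550277709961, 25.650766372680664), 0.7588002681732178)
side 2110 ((566.2901000976562, 194.5308837890625), (307.55902099609375, 156.72824096679688), 5.538537979125977)
 deck z 81.62143276303789 lid z 99.43982077320334
  lid_vented 0.62 [502.9 180.5 100. ] [504.8 183.5 100.1] ((507.5782470703125, 184.0166015625), (116.28087615966797, 111.2630844116211), 7.209693431854248)
  tab_vented 0.56 [592.9 191.5  94.4] [588.7 195.4  95.4] ((587.1635131835938, 185.85379028320312), (61.32554626464844, 36.43960952758789), 75.93218994140625)
```

View pics/crop.png

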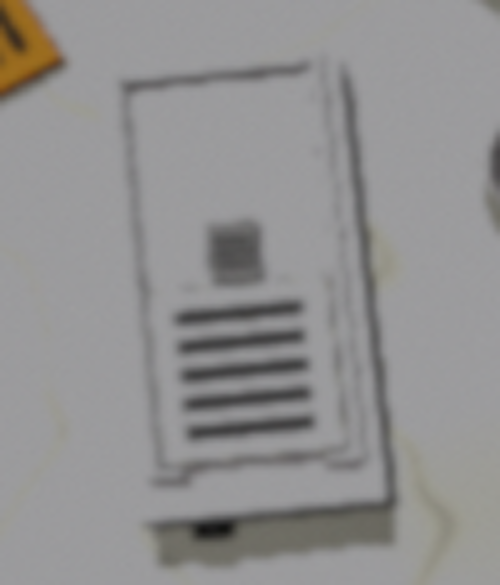

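The crop shows a white lid with five dark slots and its grey tab at about (235,250) in crop pixels. The warmer fit is good: centre (566.8, 194.8), yaw 6.28°, size 301x150 mm, and the tab and lid sit where they should. I'll turn the tool to yaw 186.3°, which puts tool x at -warmer x and tool y at +warmer y, close the fingers and travel over the tab.

>>> apply_moves --motion "0 0 0 -9.3; 0 0 0 -9.3; 0 0 0 -9.3; -0.036 -0.033 0 0; -0.036 -0.033 0 0; -0.036 -0.033 0 0; -0.036 -0.033 0 0; -0.036 -0.033 0 0" --fingers -1

```text
time: 2.7
tool_pos: [391.4, 343.0, 226.9]
tcp_rot: [3.141, 0.0, -3.031]
contact_force: [1.0, 0.5, -0.0]
grip_width: 16.4
finger_force: 0.0
```

>>> apply_moves --motion "-0.036 -0.033 0 0; -0.036 -0.033 0 0; -0.036 -0.033 0 0; -0.036 -0.033 0 0; -0.036 -0.033 0 0; 0 0 0.03 0; 0 0 0.03 0; 0 0 0 0"

```text
time: 3.7
tool_pos: [585.9, 199.3, 164.3]
tcp_rot: [-3.141, -0.005, -3.032]
contact_force: [-0.3, 0.5, 0.6]
grip_width: 0.7
finger_force: 0.0
```

```bash
cat > st.py <<'E'
from h import *
o=bot.get_obs(); p=o["tool_pos"]; a=np.radians(6.275); d=p[:2]-[566.8,194.8]
print(o["time"],"warmer xy",np.round([d@[np.cos(a),np.sin(a)],d@[-np.sin(a),np.cos(a)]],1),"z",p[2].round(2),"rot",np.degrees(o["tcp_rot"]).round(2),"F",o["contact_force"].round(1),o["grip_width"])
E
python3 st.py
```

```text
3.7 warmer xy [19.5  2.4] z 164.32 rot [-179.98   -0.31 -173.7 ] F [-0.3  0.5  0.6] 0.655539442901239
```

>>> apply_moves --motion "-0.003 -0.0025 0 0; 0 0 0.03 0; 0 0 0.03 0; 0 0 0.008 0; 0 0 0.006 0; 0 0 0.004 0; 0 0 0 0"

```text
time: 4.58
tool_pos: [591.5, 197.9, 90.0]
tcp_rot: [3.141, 0.003, -3.031]
contact_force: [0.4, 0.0, 3.8]
grip_width: 0.4
finger_force: 1.7
```

```bash
python3 st.py
```

```text
4.575 warmer xy [24.9  0.3] z 90.02 rot [ 1.7998e+02  1.7000e-01 -1.7369e+02] F [0.4 0.  3.8] 0.4266417361631374
```

>>> apply_moves --motion "0 0 0.003 0; 0 0 0.002 0; 0 0 0.001 0; 0 0 0 0; 0 0 0 0"

```text
time: 5.2
tool_pos: [590.9, 197.7, 83.0]
tcp_rot: [3.141, 0.001, -3.031]
contact_force: [2.3, 0.2, 5.4]
grip_width: 0.7
finger_force: 2.4
```

>>> apply_moves --motion "0 0 0.002 0; 0 0 0.001 0; 0 0 0 0; 0 0 0 0"

```text
time: 5.7
tool_pos: [590.9, 197.7, 80.6]
tcp_rot: [3.141, 0.001, -3.031]
contact_force: [2.9, 0.4, 9.6]
grip_width: 0.6
finger_force: 4.7
```

>>> apply_moves --motion "0 0 0.002 0; 0 0 0.001 0; 0 0 0 0; 0 0 0 0"

```text
time: 6.2
tool_pos: [591.0, 197.7, 80.3]
tcp_rot: [3.141, 0.003, -3.031]
contact_force: [-3.9, -1.5, 26.9]
grip_width: 0.4
finger_force: 12.9
```

The force rose to 27 N with no more travel at z 80.3, so the tab is at its stop. Next I'll lift and go behind the lid.

>>> apply_moves --motion "0 0 -0.03 0; 0 0 -0.03 0; 0.04 0 0 0; 0.04 0 0 0; 0.04 0 0 0; 0.04 0 0 0; 0 0 0 0; 0 0 0 0"

```text
time: 7.2
tool_pos: [431.5, 180.0, 136.4]
tcp_rot: [-3.141, -0.001, -3.031]
contact_force: [-0.0, 0.3, 0.8]
grip_width: 0.6
finger_force: 0.0
```

```bash
python3 st.py
python3 - <<'E'
from h import *
c=bot.capture("top"); cv2.imwrite("pics/crop2.png",cv2.resize(c["img"][130:260,170:270],None,fx=5,fy=4.5))
W=world(c,np.ones((420,560),bool)); a=np.radians(6.275); d=W[:,:2]-[566.8,194.8]; X=d@[np.cos(a),np.sin(a)]; Y=d@[-np.sin(a),np.cos(a)]
m=(X>8)&(X<36)&(abs(Y)<10)&(W[:,2]<110); print("tab z",m.sum(),np.median(W[m,2]))
m=(X>60)&(X<120)&(abs(Y)<30)&(W[:,2]<110); print("deck z",m.sum(),np.median(W[m,2]))
E
```

```text
7.2 warmer xy [-136.1    0. ] z 136.43 rot [-1.7999e+02 -6.0000e-02 -1.7369e+02] F [-0.   0.3  0.8] 0.5927152281127192
tab z 61 79.74639441939667
deck z 384 78.74927633940013
```

The tab reads 1 mm above the deck, so it's down. I'll descend onto the ledge and push.

>>> apply_moves --motion "0 0 0.025 0; 0 0 0.02 0; 0 0 0.005 0; 0 0 0 0; 0 0 0 0"

```text
time: 7.88
tool_pos: [432.2, 180.2, 87.3]
tcp_rot: [3.141, 0.001, -3.032]
contact_force: [0.1, -0.3, -0.1]
grip_width: 0.6
finger_force: 0.0
```

>>> apply_moves --motion "-0.006 0 0 0; -0.006 0 0 0; -0.006 0 0 0; -0.008 0 0 0; -0.008 0 0 0; -0.008 0 0 0; -0.008 0 0 0; 0 0 0 0"

```text
time: 8.88
tool_pos: [482.3, 185.6, 86.7]
tcp_rot: [3.141, 0.001, -3.032]
contact_force: [0.5, -0.2, -0.2]
grip_width: 0.4
finger_force: 0.0
```

```bash
python3 st.py
```

```text
8.875 warmer xy [-85.    0.1] z 86.71 rot [ 1.7999e+02  9.0000e-02 -1.7370e+02] F [ 0.5 -0.2 -0.2] 0.44498098571989664
```

```bash
cat > lid.py <<'E'
from h import *
a=np.radians(6.275)
for n in("top","side"):
    c=bot.capture(n); W=world(c,np.ones((420,560),bool)); d=W[:,:2]-[566.8,194.8]; X=d@[np.cos(a),np.sin(a)]; Y=d@[-np.sin(a),np.cos(a)]
    m=(abs(Y)<50)&(abs(X)<150)&(W[:,2]>95.5)&(W[:,2]<102)
    for s in(-1,1):
        k=m&(Y*s>25)
        if k.sum()>5: print(n,"side",s,k.sum(),"lid x",np.percentile(X[k],[2,98]).round(1),"z",np.median(W[k,2]).round(1))
    for dd in bot.cut_out(c,"lid_vented")[:4]: print(n,round(dd["p"],2),np.round(dd["point"]))
    cv2.imwrite(f"pics/lid_{n}.png",cv2.resize(c["img"][110:260,160:360],None,fx=4,fy=4,interpolation=cv2.INTER_CUBIC))
E
python3 lid.py
```

```text
top side -1 82 lid x [-68.1  37.5] z 98.5
top side 1 41 lid x [-122.4   37.3] z 98.6
top 0.96 [355. 283.]
top 0.9 [222. 187.]
top 0.81 [157. 137.]
side side -1 119 lid x [-75.1  37.1] z 99.6
side 0.89 [265. 299.]
side 0.58 [262. 186.]
side 0.56 [266. 165.]
side 0.52 [346. 248.]
```

The lid's far edge is at x≈39 mm, over the tab and flat, which matches the fingertip at -85. I'll keep pushing.

>>> apply_moves --motion "-0.008 0 0 0; -0.01 0 0 0; -0.01 0 0 0; -0.01 0 0 0; -0.01 0 0 0; -0.01 0 0 0; -0.008 0 0 0; 0 0 0 0"

```text
time: 10.07
tool_pos: [547.7, 192.8, 86.7]
tcp_rot: [3.141, 0.001, -3.032]
contact_force: [0.3, -0.1, 0.9]
grip_width: 0.8
finger_force: 0.0
```

>>> apply_moves --motion "-0.006 0 0 0; -0.006 0 0 0; -0.006 0 0 0; -0.005 0 0 0; -0.004 0 0 0; -0.002 0 0 0; 0 0 0 0; 0 0 0 0"

```text
time: 11.08
tool_pos: [575.8, 196.0, 86.9]
tcp_rot: [3.141, 0.001, -3.031]
contact_force: [0.2, 0.6, -0.1]
grip_width: 0.3
finger_force: 0.0
```

```bash
python3 st.py; python3 lid.py
```

```text
11.075 warmer xy [9.1 0.2] z 86.93 rot [ 1.7999e+02  5.0000e-02 -1.7369e+02] F [ 0.2  0.6 -0.1] 0.337809395133387
top side -1 46 lid x [ 35.6 129.2] z 97.8
top side 1 11 lid x [127.7 140. ] z 96.8
top 0.74 [356. 279.]
top 0.65 [158. 139.]
side side -1 96 lid x [ 17.2 132.3] z 99.7
side 0.64 [278. 176.]
side 0.59 [265. 298.]
```

The lid spans x 17 to 133 mm, so its origin is at about 76. Backing off and lifting clear.

>>> apply_moves --motion "0.01 0 0 0; 0.02 0 0 0; 0 0 -0.04 0; 0 0 -0.05 0; 0 0 -0.05 0; 0.04 0 0 0; 0.04 0 0 0; 0 0 0 0"

```text
time: 12.28
tool_pos: [463.4, 183.7, 227.1]
tcp_rot: [3.142, -0.001, -3.031]
contact_force: [0.6, -0.6, 1.1]
grip_width: 0.7
finger_force: 0.0
```

>>> apply_moves --motion "0.03 0.05 0 0; 0.03 0.05 0 0; 0.02 0.05 0 0; 0 0.05 0 0; 0 0 0 0; 0 0 0 0"

```text
time: 13.02
tool_pos: [364.9, 373.6, 226.3]
tcp_rot: [-3.141, -0.0, -3.031]
contact_force: [0.1, 0.2, -0.1]
grip_width: 0.3
finger_force: 0.0
```

```bash
python3 st.py; python3 lid.py
```

```text
13.025 warmer xy [-181.2  199.8] z 226.34 rot [-1.7996e+02 -2.0000e-02 -1.7366e+02] F [ 0.1  0.2 -0.1] 0.2929190644560644
top side -1 178 lid x [ 19.9 131. ] z 97.6
top side 1 186 lid x [ 17.7 128.6] z 98.1
top 0.92 [158. 138.]
top 0.72 [213. 171.]
top 0.56 [356. 282.]
top 0.3 [281. 170.]
side side -1 85 lid x [ 19.2 132.7] z 99.8
side side 1 81 lid x [ 19.6 132.2] z 99.7
side 0.82 [267. 299.]
side 0.81 [274. 172.]
side 0.64 [264. 164.]
```

View pics/lid_top.png

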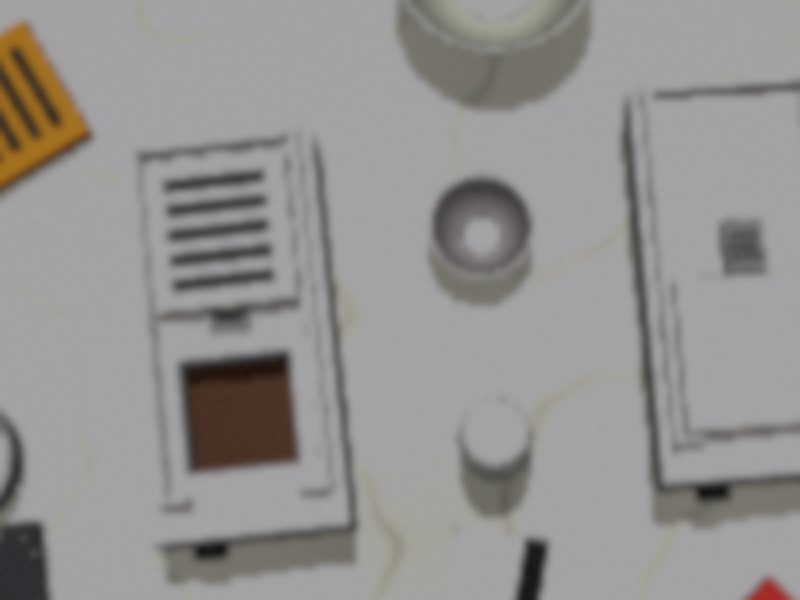

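The slotted lid lies flat on the landing deck (crop 220,230) and the well is fully open (crop 240,410). The smooth-lidded warmer and the bystanders in view are undisturbed, and the hand is clear.

```bash
python3 -c "
from plant import bot
print(bot.close_job())"
```

```text
the job is handed in; nothing more can be done
None
```

The vented warmer is open: its tab is fully down and the slotted lid lies flat on the landing deck at about warmer x 75 mm. The smooth-lidded warmer is still shut, the hand is clear, and I handed the job in at about 13 s; no verdict came back.

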